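Find the bay that fits: dock an unmarked radio battery pack

TASK

Put the battery pack that lies in front of the charging dock on charge: slide it into the narrowest bay that takes it and push it fully home against the contacts. The packs look alike from outside, so feel which bay accepts it and never force it: a pack that meets firm resistance at the mouth belongs in a wider bay. Leave the two spare packs on the blue mat and the other things on the bench where they are.

Things in the scene. Friction and masses are not known exactly. Their poses are not given: they have to be found in the camera images.
- dock: Charging dock, fixed to the bench: four open-topped bays in a row, a grey housing 76 high behind. Origin at bench level, mid-row, on the line of the bay throats; x runs into the bays (away from the robot), y left along the row. Bay centres at y = +150, +50, -50, -150. Flat-topped ribs 28 high part the bays (a pack's cap passes 6 above them); the bench is the bays' floor.
- bay1 (a point): Middle of the throat of bay 1, the leftmost and narrowest (54.5 wide), at bench level; axes as the dock's. Rib tips stand 6 in front of the throats, with 45-degree lead-ins 6 wide at each side of a mouth.
- bay2 (a point): Middle of the throat of bay 2 (62 wide), as bay 1. In every bay a contact block 92 behind the throat stops the pack, so a pack fully home has its centre 37 behind the throat.
- bay3 (a point): Middle of the throat of bay 3 (69.5 wide), as bay 1. From each contact block a polarising tongue juts 12 towards the mouth (4 to 15 above the bench), wider in wider bays; it enters a notch in the front end of a pack that belongs in the bay.
- bay4 (a point): Middle of the throat of bay 4, the rightmost and widest (77 wide), as bay 1.
- pack_a_c (a point): Centre of battery pack a (half-way along, across and up; 25 above the bench; x = its long axis, towards the brass contacts on its front end; z up). Three look-alike dark grey packs: 110 long, 50 high, 0.25 to 0.5 kg. Upper 16 mm: a cap 86 wide, overhanging a narrower lower body (lower 34 mm) which alone runs between the dock's ribs.
- pack_b_c (a point): Centre of battery pack b, as pack a. The lower body's width is unmarked, hidden under the cap and differs between the packs: 3.5 less than the bay it belongs in. In a wider bay the tongue stops it 12 short of home. Any of the three may be the one in front of the dock; the other two lie on the spares mat.
- pack_c_c (a point): Centre of battery pack c, as pack a. In the middle of each pack's top is an open finger well 50 long (x), 48 wide (y), 32 deep (its floor 18 above the bench) with straight walls: fingers lowered into it (closed, or spread a little towards its walls) push, pull, step and turn the pack along the bench without gripping it.
- spares (a point): Centre of the spares mat, a blue sheet 330 by 200 flat on the bench to the robot's right, where the two spare packs lie.
- radio_mic: Loose black hand microphone with white keys, 120 by 52 by 27 high, lying on the bench; origin under its middle.
- walkie: Loose black handheld radio lying on its back, 125 by 56 by 34 high, with a rubber aerial reaching 196 from its middle along its x; origin under its middle.
- mug: Blue mug, 82 across, 95 high; origin under its middle.
There are look-alikes about, which are no part of the job. Leave any purple or red look-alike of the part that bears pack_b_c alone.

How it is judged:
At the end, for the whole second after the job is handed in: The pack that started in front of the dock lies still, flat on the bench and square, in the one bay that takes it fully home (centre 37 mm, within 5 mm, behind the line of the throats; the tongues keep it out of wider bays); the two spare packs are within 20 mm of where they started, on their mat (((x of pack_a_c in the frame of dock between 0.032 and 0.042 m and y of pack_a_c in the frame of dock between -0.16 and 0.16 m and angle between the x axis of pack_a_c and the x axis of dock, either way round below 0.06 rad and height (world z) of pack_a_c below 0.03 m and angle between pack_a_c's own z axis and vertical below 0.06 rad and linear speed of pack_a below 0.02 m/s and distance of each of pack_b_c, pack_c_c from where it was at the start of the episode below 0.02 m and horizontal distance between each of pack_b_c, pack_c_c and spares below 0.14 m) or (x of pack_b_c in the frame of dock between 0.032 and 0.042 m and y of pack_b_c in the frame of dock between -0.16 and 0.16 m and angle between the x axis of pack_b_c and the x axis of dock, either way round below 0.06 rad and height (world z) of pack_b_c below 0.03 m and angle between pack_b_c's own z axis and vertical below 0.06 rad and linear speed of pack_b below 0.02 m/s and distance of each of pack_a_c, pack_c_c from where it was at the start of the episode below 0.02 m and horizontal distance between each of pack_a_c, pack_c_c and spares below 0.14 m) or (x of pack_c_c in the frame of dock between 0.032 and 0.042 m and y of pack_c_c in the frame of dock between -0.16 and 0.16 m and angle between the x axis of pack_c_c and the x axis of dock, either way round below 0.06 rad and height (world z) of pack_c_c below 0.03 m and angle between pack_c_c's own z axis and vertical below 0.06 rad and linear speed of pack_c below 0.02 m/s and distance of each of pack_a_c, pack_b_c from where it was at the start of the episode below 0.02 m and horizontal distance between each of pack_a_c, pack_b_c and spares below 0.14 m))); the robot touches nothing.
It fails at once if the pack is forced: pressed against the dock with more than 40 N (contact force between any of pack_a, pack_b, pack_c and dock above 40 N).
It fails at once if another thing on the bench is pushed aside by more than 25 mm (distance of any of radio_mic, walkie, mug from where it was at the start of the episode above 0.025 m).
It also fails if it takes over 69 s, if anything falls off the work surface, if the arm or the gripper's body presses on something with over 40 N, if the wrist force passes 120 N, or if a joint passes its speed limit or range.

ROBOT

A 6-joint arm with a two-finger parallel gripper is mounted at the origin on the work surface. World frame = base frame: x ahead of the robot, y to its left, z up, the work surface at z = 0. Lengths are in m, angles in rad, forces in N, time in s.
With the tool pointing down it reaches from about 0.275 to 0.875 m from the base axis. Payload 12.5 kg.
Tool frame: the origin (TCP) lies on the centre line of the jaws, within the pads' length; the fingertips stand r.finger_overhang ahead of it and the grasp point (between the pads) lies 3 mm ahead of it (r.finger_overhang is the distance from the TCP to the fingertips, in m); z points along the fingers, y is the direction in which the jaws open and shut (so a half turn about z gives the same grasp; the last joint's range is limited). The gripper opens to 85 mm and grips with 20 to 120 N. Pads are 22 mm wide; open, the fingers measure 114 mm over their backs; the gripper's body (76 mm by 85 mm) begins 54 mm behind the grasp point. The pads swing forward as they close: fully open they stand 13 mm farther back than shut.
Start: joints at [1.13, 0.351, 1.652, -0, 1.139, -0.085], TCP at [0.192, 0.516, 0.253] pointing down, gripper open.
Joint ranges: [-2.75, 2.75], [-0.79, 2.1], [0.01, 2.65], [-1.57, 4.71], [0.07, 3.14], [-2.87, 2.87]. Speed limits (rad/s): [2.22, 2.22, 2.79, 3.14, 3.14, 3.14].

INTERFACE

Orientations are given as a unit quaternion [x, y, z, w].
In Python, from cell import r, optics gives the robot as it stands. The module is installed in compiled form; this text tells all that it offers. Calls block until the motion is done:
- r.move_to(position, orientation): joint-space move of the TCP to a pose.
- r.move_linear(position, rot=None, vel=0.15): straight line of the TCP; rot=None keeps the orientation; vel is the mean speed in m/s.
- r.set_joints(angles): joint-space move.
- r.set_gripper(opening, squeeze=None): opening from 0.0 (shut) to 1.0 (fully open); squeeze is the grip in N (None keeps the last); returns when the fingers have stopped.
- r.sleep(seconds).
- r.inverse_kinematics(position, orientation): joint angles nearest the present ones, or None.
- optics.get_image(name): name is "scene" or "top"; returns a dict with "pixels" (480x640x3 uint8, red, green, blue), "depth" (480x640 float32, m along the optical axis (not along the pixel's ray), 0 where there is no reading), "fx", "fy", "cx", "cy" (pixels), "D" ([k1, k2, p1, p2, k3] as OpenCV has them; the pictures are not rectified), "camera_from_world" (4x4, takes a point from world to camera coordinates). Camera axes: x right, y down, z forward; pixel columns grow to the right and rows downward; lengths in m; the calibration is good to about 2 mm. A picture is of the moment at which its call begins.
A pose or a line that the arm cannot do raises r.PlanningError and nothing moves.
- r.hand_in(): hands the job in, once; it reports no verdict.
Readings, each from a call of its own:
- r.current_t(): time.
- r.current_q(): joint angles.
- r.current_qvel(): joint speeds.
- r.current_effort(): joint torques, N m.
- r.current_tool_pos(): TCP position.
- r.current_ee_rot(): TCP orientation.
- r.current_contact_force(): force on the tool from outside, world axes, zero at the start.
- r.current_torque(): the same for the moment, N m.
- r.current_opening(): opening from 0.0 (shut) to 1.0 (fully open).
Only numpy, scipy, OpenCV 4.12 (cv2) and the standard library are available. Lean on these libraries where they do the work, as an engineer would, in place of code of your own. Each camera call takes 0.05 s, during which the arm holds its last target.

## Working session

There is one attempt and no reset: what is moved stays moved. The work goes in short steps, each a Python script; the robot and the scene stay as the last script left them, time stands still between calls to the robot, and variables do not carry over. Pictures are saved under pics/ and viewed, and the job is handed in when it is done.

```bash
mkdir -p pics; ls; cat > a.py <<'E'
E
python3 - <<'E'
from cell import r, optics
import cv2,numpy as np
for n in ("scene","top"):
    im=optics.get_image(n); np.savez(f"{n}0.npz",**{k:np.array(v) for k,v in im.items()})
    cv2.imwrite(f"pics/{n}0.png",im["pixels"][:,:,::-1])
    print(n,im["fx"],im["fy"],im["cx"],im["cy"],im["D"]); print(np.round(im["camera_from_world"],3).tolist())
print(r.finger_overhang,r.current_t(),r.current_opening(),r.current_ee_rot(),r.current_contact_force())
E
```

```text
pics
scene 463.91775275105124 463.91775275105124 315.1748045159329 240.36799893445436 [-0.11087283  0.          0.          0.          0.        ]
[[0.74, 0.672, 0.018, -0.319], [0.517, -0.553, -0.653, -0.166], [-0.429, 0.493, -0.757, 1.196], [0.0, 0.0, 0.0, 1.0]]
top 562.019328125032 562.019328125032 324.0310446138245 247.9357276670566 [-0.03282678  0.          0.          0.          0.        ]
[[0.0, -1.0, 0.003, 0.019], [-0.991, -0.001, -0.134, 0.423], [0.134, -0.003, -0.991, 1.433], [0.0, 0.0, 0.0, 1.0]]
0.022 0.1 1.0012979778248288 [ 1.76946258e-01  9.84220367e-01 -5.22981476e-04 -1.30346575e-04] [-0.12714354 -0.51595568  0.08433314]
```

View pics/scene0.png

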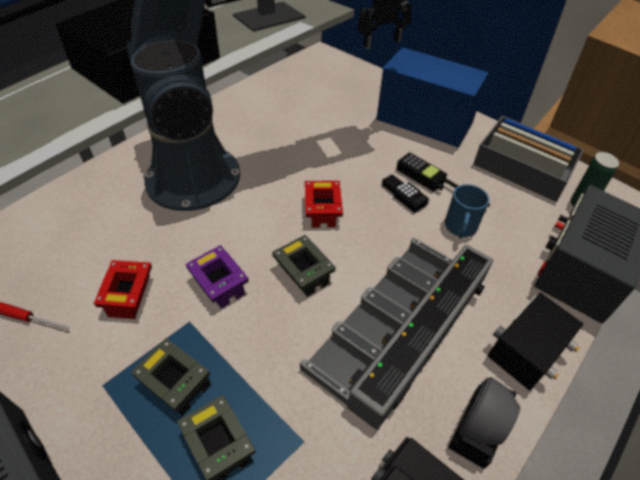

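View pics/top0.png

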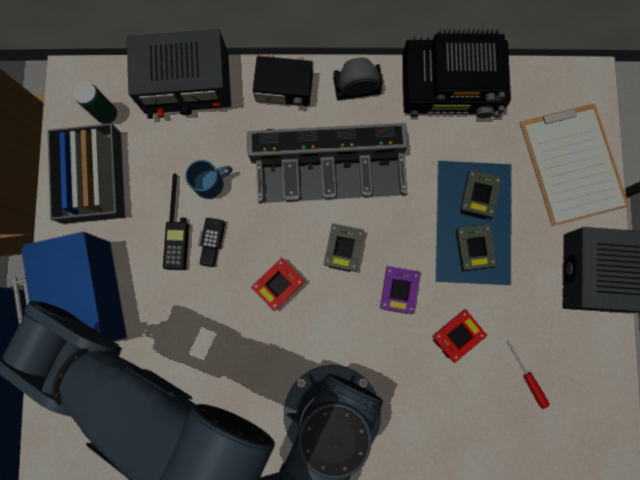

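```bash
python3 - <<'E'
import cv2,numpy as np
s=cv2.imread("pics/scene0.png");t=cv2.imread("pics/top0.png")
a=cv2.resize(s[220:310,250:360],None,fx=7,fy=6.6,interpolation=cv2.INTER_CUBIC)
cv2.imwrite("pics/s_z.png",cv2.convertScaleAbs(a,alpha=1.8))
b=cv2.resize(t[110:280,240:420],None,fx=4.2,fy=3.5,interpolation=cv2.INTER_CUBIC)
b=cv2.resize(t[120:280,240:420],None,fx=3.7,fy=3.7,interpolation=cv2.INTER_CUBIC)
cv2.imwrite("pics/t_z.png",cv2.convertScaleAbs(b,alpha=1.8))
E
```

```text
(no output)
```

View pics/s_z.png

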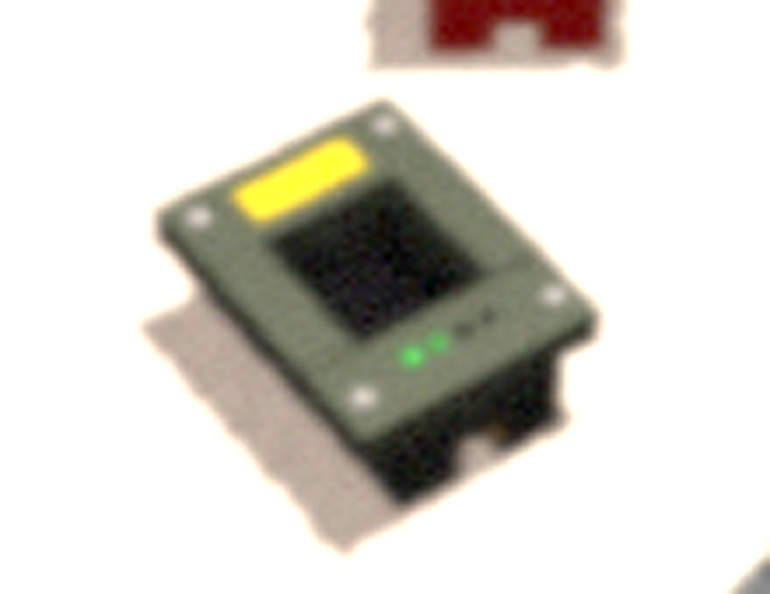

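View pics/t_z.png

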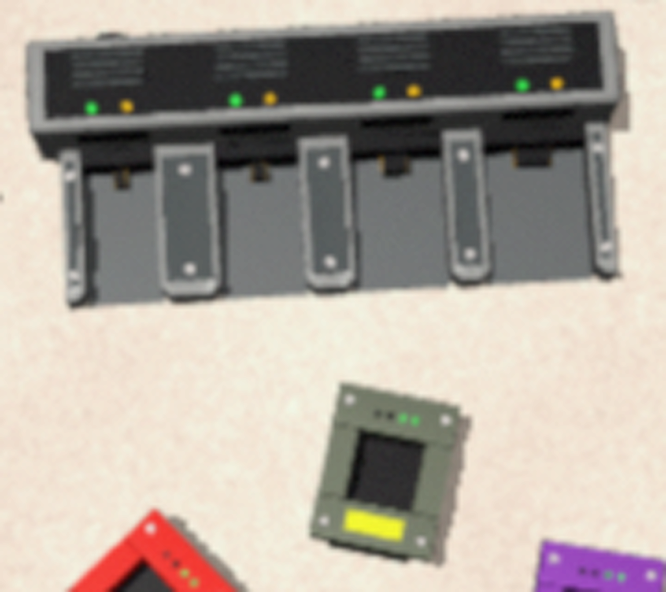

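```bash
cat > h.py <<'E'
import numpy as np,cv2
def load(n): 
    d=np.load(n); return {k:d[k] for k in d.files}
def K(im): return np.array([[im["fx"],0,im["cx"]],[0,im["fy"],im["cy"]],[0,0,1.]],float)
def rays(im,px):
    p=cv2.undistortPoints(np.array(px,float).reshape(-1,1,2),K(im),np.array(im["D"],float)).reshape(-1,2)
    T=np.array(im["camera_from_world"]);R=T[:3,:3]
    d=np.c_[p,np.ones(len(p))]
    return -R.T@T[:3,3], d@R, d
def onplane(im,px,z):
    c,w,_=rays(im,px); return c+w*((z-c[2])/w[:,2])[:,None]
def cloud(im):
    h,w=im["depth"].shape; u,v=np.meshgrid(np.arange(w),np.arange(h))
    c,wr,_=rays(im,np.c_[u.ravel(),v.ravel()])
    return (c+wr*im["depth"].reshape(-1,1)).reshape(h,w,3)
E
python3 - <<'E'
from h import *
t=load("top0.npz");s=load("scene0.npz")
print("body corners",onplane(s,[(307.1,296.5),(330.7,283.9)],0))
a=onplane(s,[(307.1,296.5),(330.7,283.9)],0);print("width",np.linalg.norm(a[0]-a[1]))
for n,im in (("t",t),("s",s)):
    P=cloud(im); np.save(n+"P.npy",P)
P=np.load("tP.npy"); 
print("bench z", np.median(P[300:320,330:400,2]))
Z=P[...,2]
v=np.clip((Z+0.01)/0.1,0,1)*255
cv2.imwrite("pics/tz_h.png",cv2.resize(v.astype(np.uint8)[110:280,240:420],None,fx=4,fy=3.5,interpolation=0))
# ortho rectified dock at z=.028, scale 1mm/px
def ortho(im,z,x0,x1,y0,y1,s=0.0007):
    xs=np.arange(x1,x0,-s);ys=np.arange(y1,y0,-s)
    Y,X=np.meshgrid(ys,xs);p=np.stack([X,Y,np.full_like(X,z)],-1).reshape(-1,3)
    T=np.array(im["camera_from_world"]);rv=cv2.Rodrigues(T[:3,:3])[0]
    q=cv2.projectPoints(p,rv,T[:3,3],K(im),np.array(im["D"],float))[0].reshape(X.shape+(2,)).astype(np.float32)
    return cv2.remap(im["pixels"],q[...,0],q[...,1],cv2.INTER_CUBIC)[:,:,::-1]
for n,im in (("t",t),("s",s)):
    o=ortho(im,0.028,0.38,0.75,-0.25,0.25)
    cv2.imwrite(f"pics/o_{n}.png",cv2.convertScaleAbs(o,alpha=1.8));print(o.shape)
E
```

```text
body corners [[ 0.47132551 -0.06977193  0.        ]
 [ 0.48616923 -0.01230181  0.        ]]
width 0.05935613646907648
bench z 0.0009087535238857525
(529, 715, 3)
(529, 715, 3)
```

View pics/tz_h.png

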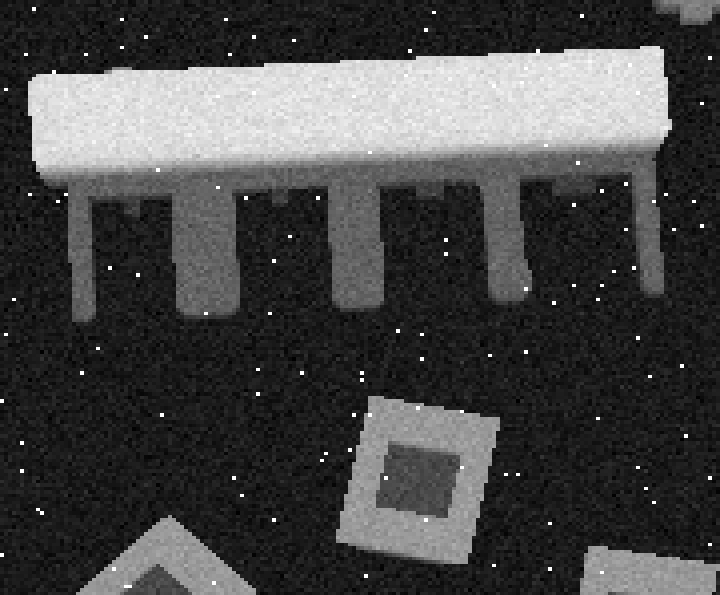

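View pics/o_t.png

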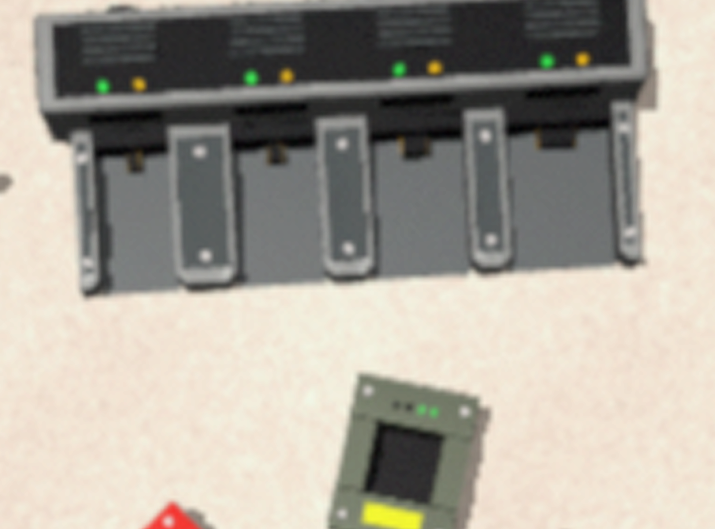

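View pics/o_s.png

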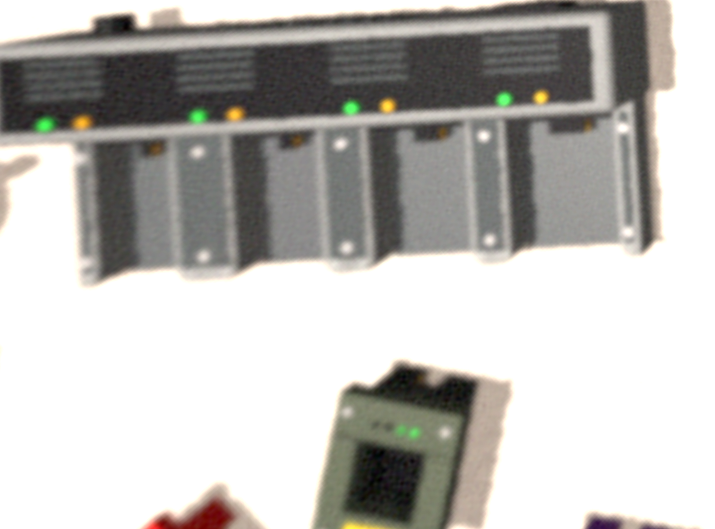

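```bash
cat >> h.py <<'E'
def ortho(im,z,x0,x1,y0,y1,s=0.0007):
    xs=np.arange(x1,x0,-s);ys=np.arange(y1,y0,-s)
    Y,X=np.meshgrid(ys,xs);p=np.stack([X,Y,np.full_like(X,z)],-1).reshape(-1,3)
    T=np.array(im["camera_from_world"]);rv=cv2.Rodrigues(T[:3,:3])[0]
    q=cv2.projectPoints(p,rv,T[:3,3],K(im),np.array(im["D"],float))[0].reshape(X.shape+(2,)).astype(np.float32)
    return cv2.convertScaleAbs(np.ascontiguousarray(cv2.remap(im["pixels"],q[...,0],q[...,1],cv2.INTER_CUBIC)[:,:,::-1]),alpha=1.8)
E
python3 - <<'E'
from h import *
t=load("top0.npz");s=load("scene0.npz")
o=[ortho(i,0.05,0.33,0.53,-0.13,0.06,0.0005) for i in (t,s)]
cv2.imwrite("pics/pk.png",np.hstack(o)); print(o[0].shape)
# depth-based
P=np.load("tP.npy");m=(P[...,2]>0.043)&(P[...,2]<0.058)&(P[...,0]>.33)&(P[...,0]<.53)&(P[...,1]>-.1)&(P[...,1]<.03)
m=cv2.morphologyEx(m.astype(np.uint8),cv2.MORPH_OPEN,np.ones((3,3)))
n,l,st,c=cv2.connectedComponentsWithStats(m);i=1+np.argmax(st[1:,4])
q=P[l==i][:,:2].astype(np.float32)
print(cv2.minAreaRect(q*1000))
# rib tips
O=np.array([.5678,.0052]);a=.054
R=np.array([[np.cos(a),-np.sin(a)],[np.sin(a),np.cos(a)]])
Q=(P[...,:2]-O)@R
for yc,w in ((101.9,41.75),(1.9,34.25),(-98.1,26.75)):
    mm=(abs(P[...,2]-.028)<.006)&(abs(Q[...,1]*1000-yc)<w/2+6)&(abs(Q[...,0]-.03)<.05)
    x=Q[mm]*1000; y=np.sort(x[(x[:,0]>10)&(x[:,0]<55)][:,1]); print(yc,"tipx",np.sort(x[abs(x[:,1]-yc)<8][:,0])[:14].round(1),"y",np.percentile(y,[1,4,50,96,99]))
E
```

```text
(400, 380, 3)
((424.03619384765625, -32.64174270629883), (85.67018127441406, 110.82215881347656), 78.14887237548828)
101.9 tipx [-9.6 -9.5 -8.1 -7.1 -7.  -6.9 -6.8 -5.6 -4.6 -4.6 -3.8 -3.7 -3.5 -2.8] y [ 78.8258688   80.16477573  99.04425692 118.88410336 120.20112422]
1.9 tipx [-9.3 -8.8 -8.6 -8.6 -7.5 -7.1 -6.9 -6.2 -5.9 -4.9 -4.7 -4.  -3.7 -3.4] y [-17.06930918 -16.19004393  -0.35901159  15.38787903  16.42690714]
-98.1 tipx [-8.3 -8.  -7.9 -7.9 -6.5 -6.5 -6.3 -5.8 -5.8 -5.3 -4.6 -4.2 -3.9 -2.8] y [-111.48445264 -110.76880363  -99.23231399  -87.68275977  -87.02427321]
```

View pics/pk.png

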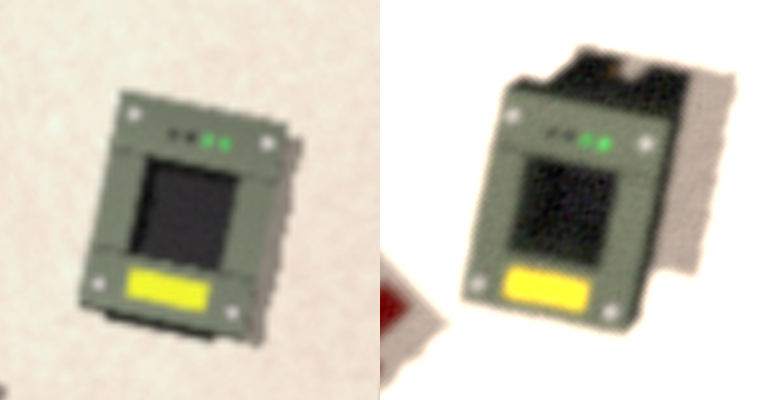

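```bash
cat >> h.py <<'E'
DO=np.array([.5678,.0047]);DA=.054
DR=np.array([[np.cos(DA),-np.sin(DA)],[np.sin(DA),np.cos(DA)]])
def d2w(x,y): return DO+DR@np.array([x,y])
def w2d(p): return DR.T@(np.array(p)[:2]-DO)
def quat(psi):
    f=(psi+np.pi/2)/2; return np.array([np.cos(f),np.sin(f),0,0])
E
python3 - <<'E'
from h import *
from cell import r
for psi in (-.208,-.208+np.pi,.054,.054+np.pi):
    print(psi,r.inverse_kinematics([.4233,-.0315,.12],quat(psi)))
print(w2d([.4233,-.0315]))
r.set_gripper(0.15,20)
r.move_to([.4233,-.0315,.12],quat(-.208))
print(r.current_t(),r.current_opening(),r.current_q(),r.current_tool_pos(),r.current_contact_force())
from cell import optics
for n in ("scene","top"):
    im=optics.get_image(n); np.savez(f"{n}1.npz",**{k:np.array(v) for k,v in im.items()})
    cv2.imwrite(f"pics/{n}1.png",cv2.convertScaleAbs(im["pixels"][:,:,::-1],alpha=1.7))
E
```

```text
-0.208 [-1.84046973e-01  3.40387391e-01  2.07797260e+00 -4.44089210e-16
  7.23232663e-01  2.39530266e-02]
2.933592653589793 None
0.054 [-1.84046973e-01  3.40387391e-01  2.07797260e+00 -4.44089210e-16
  7.23232663e-01 -2.38046973e-01]
3.195592653589793 None
[-0.14624322 -0.02834802]
2.9667 0.14995356187537964 [-1.82889743e-01  3.40300844e-01  2.07761090e+00  9.20418786e-05
  7.23333007e-01  2.39044434e-02] [ 0.42353937 -0.03103266  0.12013033] [ 0.51320859 -0.34391413 -0.06807775]
```

View pics/scene1.png

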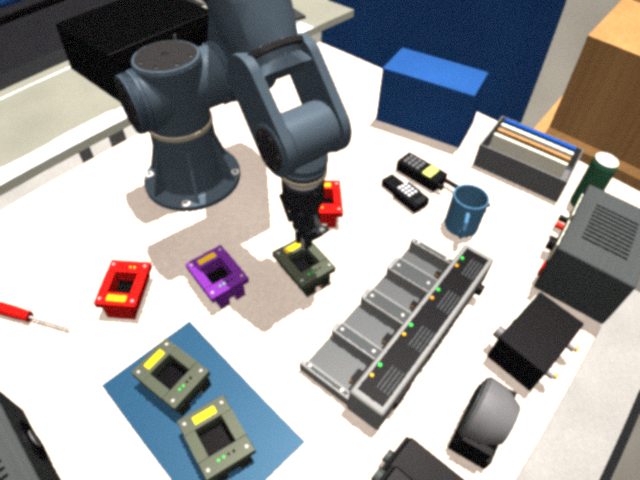

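```bash
python3 - <<'E'
from h import *
from cell import r, optics
for z in (.075,.06,.047):
    r.move_linear([.4233,-.0315,z],vel=.1)
    f=np.array(r.current_contact_force()); print(z,r.current_tool_pos(),f.round(1))
    if np.linalg.norm(f)>8: break
else:
    f0=f
    for op in (.19,.22,.25,.28,.31):
        r.set_gripper(op,20); print(op,r.current_opening(),np.array(r.current_contact_force()).round(1),np.array(r.current_torque()).round(2))
        if r.current_opening()<op-.012: break
print(r.current_t())
im=optics.get_image("scene"); cv2.imwrite("pics/s2.png",cv2.resize(cv2.convertScaleAbs(im["pixels"][160:340,220:420,::-1],alpha=1.7),None,fx=3.3,fy=3.3,interpolation=2))
E
```

```text
0.075 [ 0.42346946 -0.03146239  0.07519954] [ 0.3 -0.4 -0.1]
0.06 [ 0.42325509 -0.03148846  0.0601925 ] [-0.1 -0.1  0.2]
0.047 [ 0.42313489 -0.03147683  0.04707913] [ 0.5 -0.6  0.4]
0.19 0.1925983933522595 [-0.1 -0.4  0.3] [0.01 0.01 0.01]
0.22 0.2215927727351678 [ 0.1 -1.  -0.1] [ 0.05 -0.02 -0.08]
0.25 0.24917988482527823 [0.7 0.5 0.6] [0.01 0.02 0.05]
0.28 0.2715112389336249 [-0.8 -0.4 -1. ] [ 0.01 -0.    0.  ]
0.31 0.27107742739190704 [ 0.4 -0.3 -0.2] [-0.03  0.01 -0.08]
5.3333
```

View pics/s2.png

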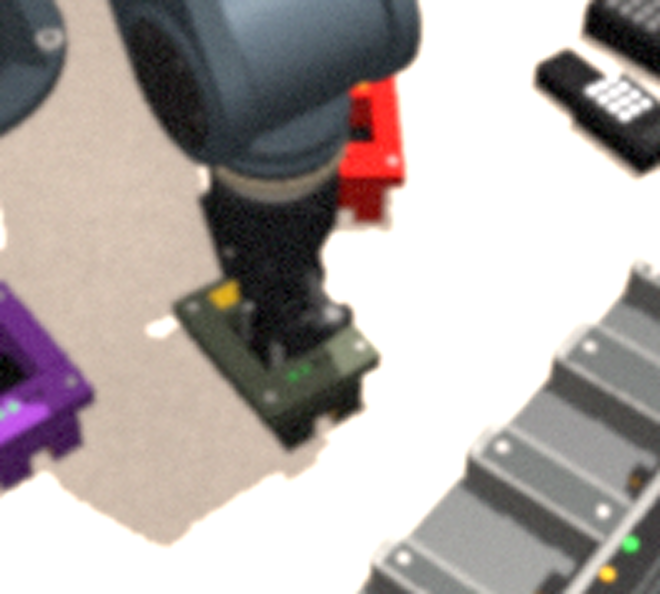

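```bash
python3 - <<'E'
from h import *
from cell import r, optics
r.move_linear([*d2w(-.115,.01),.047],quat(-.08),vel=.08)
r.move_linear([*d2w(-.085,.05),.047],quat(DA),vel=.08)
print(r.current_tool_pos(),w2d(r.current_tool_pos()),r.current_opening(),np.array(r.current_contact_force()).round(1),r.current_t())
for n in ("scene","top"):
    im=optics.get_image(n); np.savez(f"{n}3.npz",**{k:np.array(v) for k,v in im.items()})
o=[ortho(load(n+"3.npz"),.05,.4,.66,-.04,.15,.0005) for n in ("top","scene")]
cv2.imwrite("pics/o3.png",np.hstack(o))
E
```

```text
[0.48031103 0.05017213 0.04699718] [-0.08490714  0.05012796] 0.2711680177931971 [ 2.1  1.5 -1. ] 6.925
```

View pics/o3.png

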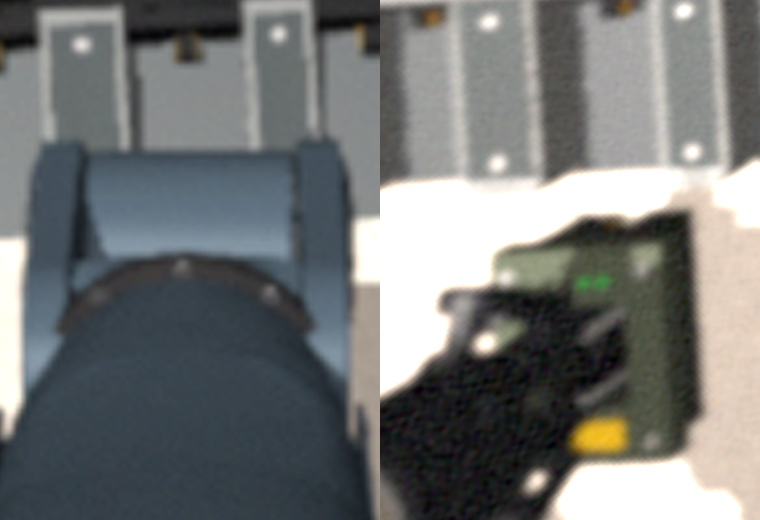

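```bash
cat >> h.py <<'E'
def advance(r,x0,x1,y,step=.002,flim=10,z=.047,vel=.05,psi=DA):
    n=int(round((x1-x0)/step)); log=[]
    for k in range(1,n+1):
        x=x0+k*step
        r.move_linear([*d2w(x,y),z],quat(psi),vel=vel)
        f=np.array(r.current_contact_force()); fd=DR.T@f[:2]; p=w2d(r.current_tool_pos())
        print("x%.1f y%.1f fx%.1f fy%.1f fz%.1f Tz%.2f"%(p[0]*1e3,p[1]*1e3,*fd,f[2],r.current_torque()[2]))
        if np.hypot(*fd)>flim: print("stop"); break
    print("t",r.current_t(),"op",r.current_opening()); return x
E
python3 - <<'E'
from h import *
from cell import r
r.move_linear([*d2w(-.066,.05),.047],quat(DA),vel=.06)
advance(r,-.066,-.040,.05)
E
```

```text
x-65.1 y49.9 fx-5.5 fy-1.4 fz5.2 Tz-0.04
x-63.1 y50.0 fx-6.1 fy-1.1 fz6.0 Tz-0.02
x-60.9 y50.0 fx-6.2 fy-0.0 fz5.8 Tz-0.02
x-58.7 y50.0 fx-5.9 fy-0.5 fz4.9 Tz-0.04
x-56.4 y50.0 fx-5.4 fy0.2 fz4.1 Tz0.04
x-54.1 y50.0 fx-3.8 fy-0.5 fz4.2 Tz-0.04
x-52.0 y50.0 fx-3.7 fy0.4 fz3.2 Tz0.05
x-50.0 y50.0 fx-2.8 fy-0.8 fz3.5 Tz0.04
x-47.9 y50.0 fx-2.5 fy0.0 fz2.2 Tz0.07
x-45.9 y50.0 fx-2.8 fy0.8 fz2.0 Tz0.07
x-43.9 y50.0 fx-2.8 fy-0.5 fz2.6 Tz-0.01
x-41.9 y50.0 fx-2.8 fy-0.4 fz1.5 Tz0.07
x-39.9 y50.0 fx-1.9 fy-0.9 fz2.0 Tz0.05
t 10.7417 op 0.26552213338475184
```

```bash
python3 - <<'E'
from h import *
from cell import r
x=advance(r,-.040,.016,.05,step=.004,flim=11)
if x>.015: advance(r,.016,.045,.05,step=.001,flim=11,vel=.03)
E
```

```text
x-35.5 y50.0 fx1.3 fy0.4 fz0.0 Tz0.01
x-31.7 y50.0 fx0.1 fy-0.7 fz0.7 Tz0.07
x-27.8 y50.0 fx0.8 fy-0.6 fz-0.1 Tz0.01
x-23.8 y50.0 fx0.1 fy-0.3 fz0.1 Tz-0.03
x-19.8 y50.0 fx-0.6 fy-0.8 fz0.9 Tz-0.03
x-15.8 y50.0 fx-0.5 fy-0.2 fz0.6 Tz-0.00
x-11.8 y50.0 fx-0.7 fy-0.6 fz1.5 Tz0.01
x-7.8 y50.0 fx-2.2 fy-0.6 fz1.4 Tz0.02
x-3.8 y50.0 fx0.2 fy0.2 fz1.9 Tz0.01
x0.2 y50.0 fx-0.7 fy0.8 fz2.0 Tz-0.03
x4.2 y50.0 fx0.5 fy-0.0 fz1.6 Tz0.00
x8.2 y50.0 fx-1.1 fy-0.0 fz1.2 Tz0.01
x12.2 y50.0 fx-0.2 fy-0.4 fz2.2 Tz-0.00
x16.2 y50.0 fx-0.7 fy0.7 fz2.0 Tz-0.02
t 14.2417 op 0.2681244342414738
x16.5 y50.0 fx-5.2 fy0.1 fz4.2 Tz0.06
x17.4 y50.0 fx-5.6 fy0.2 fz5.2 Tz0.00
x18.5 y50.0 fx-6.7 fy0.6 fz6.0 Tz-0.01
x19.4 y50.0 fx-4.6 fy-0.1 fz5.9 Tz0.01
x20.4 y50.0 fx-4.7 fy-0.3 fz6.1 Tz0.03
x21.4 y50.0 fx-5.5 fy0.6 fz5.4 Tz-0.06
x22.4 y50.0 fx-5.5 fy0.0 fz6.6 Tz0.01
x23.5 y50.1 fx-5.0 fy-0.1 fz5.6 Tz-0.06
x24.5 y50.1 fx-5.7 fy1.3 fz6.0 Tz-0.02
x25.5 y50.0 fx-5.4 fy-0.0 fz4.7 Tz0.01
x26.5 y50.0 fx-4.3 fy0.3 fz5.0 Tz0.02
x27.5 y50.0 fx-6.3 fy0.0 fz5.0 Tz0.01
x28.5 y50.0 fx-5.2 fy-1.1 fz5.1 Tz-0.01
x29.5 y50.0 fx-5.6 fy1.0 fz5.7 Tz0.03
x30.5 y50.0 fx-5.3 fy-0.3 fz5.2 Tz-0.05
x31.5 y50.0 fx-5.0 fy-0.4 fz5.2 Tz0.02
x32.5 y50.1 fx-5.3 fy0.5 fz6.0 Tz0.05
x33.5 y50.0 fx-5.6 fy-0.1 fz4.7 Tz0.03
x33.8 y50.0 fx-9.4 fy0.7 fz10.2 Tz-0.02
x33.9 y50.0 fx-16.5 fy-0.7 fz15.0 Tz0.00
stop
t 19.2417 op 0.26864195994467743
```

```bash
python3 - <<'E'
from h import *
from cell import r,optics
advance(r,.036,.037,.05,step=.001,flim=25,vel=.03)
advance(r,.037,.034,.05,step=-.0015,flim=25,vel=.03)
r.set_gripper(.15,20); print(r.current_opening())
p=r.current_tool_pos(); r.move_linear([p[0],p[1],.15],vel=.12)
r.move_to([.42,-.12,.2],quat(-.2))
print(r.current_t())
for n in ("scene","top"):
    im=optics.get_image(n); np.savez(f"{n}4.npz",**{k:np.array(v) for k,v in im.items()})
    cv2.imwrite(f"pics/{n}4.png",cv2.convertScaleAbs(im["pixels"][:,:,::-1],alpha=1.7))
o=[ortho(load(n+"4.npz"),.05,.5,.72,-.04,.15,.0005) for n in ("top","scene")]
cv2.imwrite("pics/o4.png",np.hstack(o))
E
```

```text
x33.9 y50.0 fx-22.8 fy-1.3 fz19.5 Tz-0.04
t 19.4917 op 0.2665504662194754
x33.8 y50.0 fx-12.6 fy-0.5 fz12.7 Tz0.00
x33.5 y50.0 fx-5.7 fy0.9 fz5.5 Tz0.02
t 19.9917 op 0.269776968725065
0.15020743157654562
22.2917
```

View pics/o4.png

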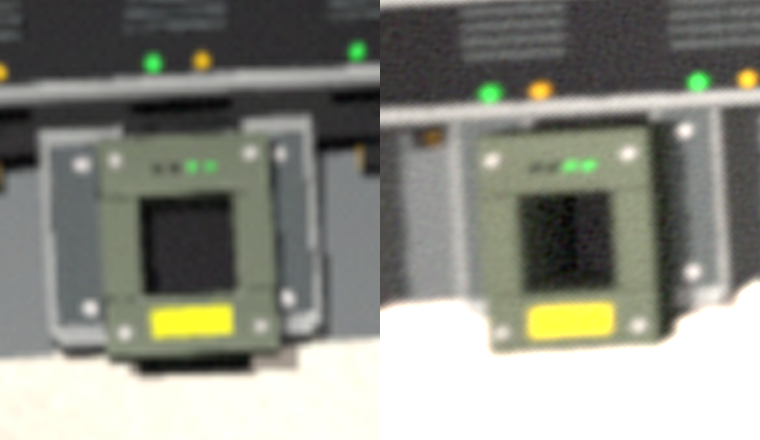

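View pics/top4.png

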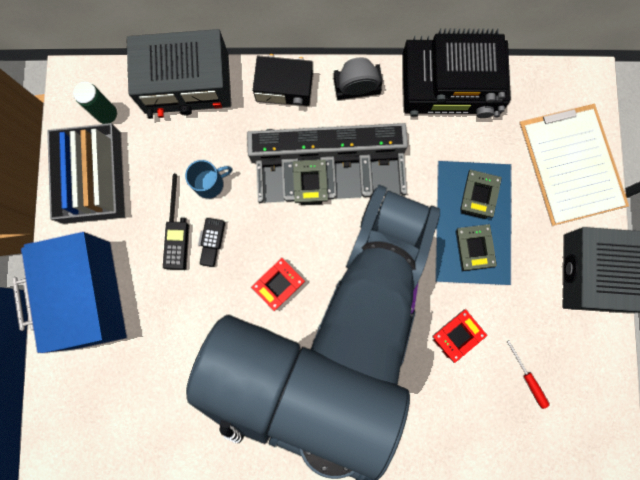

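```bash
python3 - <<'E'
from h import *
for n in ("top0","scene0"):
    im=load(n+".npz"); o=ortho(im,.028,.53,.69,-.13,.15,.0005).mean(2)
    for yc in (101.9,1.9,-98.1):
        pr=[]
        for xd in np.arange(-.016,.012,.001):
            v=[]
            for dy in np.arange(-6,7,1.):
                w=d2w(xd,(yc+dy-.0)/1e3); v.append(o[int(round((.69-w[0])/.0005)),int(round((.15-w[1])/.0005))])
            pr.append(int(np.mean(v)))
        print(n,yc,pr)
# contact block/tongue : top depth profile along bays
P=np.load("tP.npy");Q=np.stack([(P[...,:2]-DO)@DR],0)[0]
for b in (150,50,-50,-150):
    m=(abs(Q[...,1]*1e3-b)<24)&(Q[...,0]>.06)&(Q[...,0]<.12)
    x=Q[m][:,0]*1e3;z=P[m][:,2]*1e3
    print(b,[(int(k),int(np.median(z[(x>=k)&(x<k+3)]))) for k in range(66,115,3) if ((x>=k)&(x<k+3)).any()])
E
```

```text
top0 101.9 [143, 111, 82, 67, 68, 81, 104, 128, 145, 156, 165, 167, 165, 161, 156, 146, 134, 122, 112, 108, 110, 119, 131, 142, 151, 155, 151, 143]
top0 1.9 [162, 132, 99, 75, 67, 77, 101, 125, 141, 153, 162, 165, 162, 158, 151, 138, 123, 111, 103, 103, 109, 120, 131, 142, 149, 150, 146, 137]
top0 -98.1 [173, 147, 112, 84, 69, 74, 95, 119, 135, 148, 159, 164, 165, 165, 162, 154, 141, 129, 116, 108, 107, 111, 121, 132, 141, 145, 145, 140]
scene0 101.9 [255, 255, 255, 255, 255, 254, 252, 248, 237, 222, 212, 206, 203, 199, 194, 186, 174, 160, 149, 144, 146, 155, 168, 179, 184, 184, 178, 168]
scene0 1.9 [255, 255, 255, 255, 255, 255, 254, 250, 241, 226, 213, 206, 204, 201, 197, 190, 178, 162, 148, 140, 140, 149, 162, 176, 186, 189, 186, 179]
scene0 -98.1 [255, 255, 255, 255, 255, 255, 255, 252, 246, 234, 223, 216, 214, 215, 213, 204, 190, 175, 157, 144, 141, 148, 162, 177, 187, 191, 189, 180]
150 [(66, 1), (69, 0), (72, 1), (75, 1), (78, 0), (81, 3), (84, 13), (87, 24), (90, 29), (93, 28), (96, 52), (99, 67), (102, 75), (105, 75), (108, 77), (111, 77), (114, 79)]
50 [(66, 0), (69, 0), (72, 0), (75, 1), (78, 1), (81, 2), (84, 16), (87, 19), (90, 28), (93, 27), (96, 53), (99, 64), (102, 76), (105, 75), (108, 77), (111, 78), (114, 79)]
-50 [(66, 0), (69, 0), (72, 0), (75, 2), (78, 3), (81, 10), (84, 10), (87, 18), (90, 27), (93, 28), (96, 49), (99, 58), (102, 74), (105, 75), (108, 77), (111, 77), (114, 78)]
-150 [(66, 1), (69, 1), (72, 1), (75, 8), (78, 12), (81, 12), (84, 13), (87, 19), (90, 26), (93, 27), (96, 46), (99, 55), (102, 74), (105, 74), (108, 77), (111, 77), (114, 76)]
```

```bash
python3 - <<'E'
from h import *
from cell import r
a=load("top0.npz")["pixels"].astype(int);b=load("top4.npz")["pixels"].astype(int)
for nm,(u0,u1,v0,v1) in dict(spares=(440,510,165,280),radios=(160,225,170,270),mug=(183,235,155,200)).items():
    print(nm,np.abs(a-b)[v0:v1,u0:u1].mean().round(2))
r.hand_in(); print(r.current_t())
E
```

```text
spares 6.74
radios 10.17
mug 9.83
the job is handed in; nothing more can be done
the job is handed in; nothing more can be done
```

```bash
python3 - <<'E'
from h import *
a,b=[cv2.cvtColor(load(n)["pixels"],cv2.COLOR_RGB2GRAY).astype(np.float32) for n in("top0.npz","top4.npz")]
for nm,(u0,u1,v0,v1) in dict(spare1=(455,510,165,222),spare2=(450,505,222,278),radios=(160,225,170,270),mug=(183,235,155,200)).items():
    print(nm,cv2.phaseCorrelate(a[v0:v1,u0:u1].copy(),b[v0:v1,u0:u1].copy()),(b-a)[v0:v1,u0:u1].mean())
E
```

```text
spare1 ((0.014090860098605162, 0.02444610003104586), 1.0267889385753208) 6.3180223
spare2 ((0.00457668800294897, 0.02894834675227642), 1.0130670184559292) 6.5886364
radios ((0.03046566988507493, -0.026677462400890306), 1.0020544627639982) 10.265077
mug ((-0.026014940228119343, 0.4696243956255195), 0.9874037938844029) 9.818377
```

The pack from in front of the dock is in bay 2, pushed against the contacts, and the job is handed in at about 22 s of the 69 s allowed.

**How it went:** In the first pictures the lower body measured about 59 mm wide, which points to bay 2 (58.5 mm). I therefore tried bay 2 first and did not test bay 1. I spread the fingers inside the finger well and pushed in small steps with the force checked at each one. There was no resistance at the mouth, and it went past the point 12 mm short of home where the tongue stops a pack that doesn't belong. It then met a firm stop, with a highest measured force of about 23 N in the pushing direction (30 N with the vertical part), below the 40 N limit. I eased off, let go and moved the arm clear.

**Last checks:**
- **Depth:** both the arm and the cameras put the pack centre 33.9 mm behind the throat line in my first estimate of the dock's position, not 37 mm. Re-measuring the rib tips and contact block showed that estimate was about 2.5–3 mm too deep. The corrected value is about 36.6 mm, and the firm stop fits with that.
- **Squareness:** the pack is turned about 0.058 rad and the dock about 0.054 rad, so they agree within about 0.005 rad.
- **Other things:** the spare packs and the two radios shifted less than 0.05 pixel between the first and last top pictures. The mug read 0.47 pixel (about 1 mm), although the arm never worked near it. A plain picture difference showed only an overall brightness change. I ran this shift check from saved pictures after handing in.

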